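# Make up two chair-repair kits

## Robot

A 7-joint arm with a two-finger parallel gripper is mounted at the origin on the work surface. World frame = base frame: x ahead of the robot, y to its left, z up, the work surface at z = 0. Lengths are in m, angles in rad, forces in N, time in s.
With the tool pointing down it reaches from about 0.4 to 0.85 m from the base axis. Payload 10.4 kg.
Tool frame: the origin (TCP) lies on the centre line of the jaws, within the pads' length; the fingertips stand 14 mm ahead of it and the grasp point (between the pads) lies 5 mm behind it (manip.tip_reach is the distance from the TCP to the fingertips, in m); z points along the fingers, y is the line along which they close (so a half turn about z gives the same grasp; the last joint's range is limited). The gripper opens to 85 mm and grips with 20 to 120 N. Pads are 22 mm wide; open, the fingers measure 114 mm over their backs; the gripper's body (76 mm by 85 mm) begins 54 mm behind the grasp point. The pads swing forward as they close: fully open they stand 13 mm farther back than shut.
Start: joints at [-1.203, 0.332, -0.065, 1.46, 0.022, 1.35, -0.088], TCP at [0.238, 0.578, 0.245] pointing down, gripper open.
Joint ranges: [-2.6, 2.6], [-0.5, 2.12], [-1.47, 1.34], [0.16, 2.42], [-1.27, 4.41], [0.06, 2.06], [-2.6, 2.6]. Speed limits (rad/s): [2.22, 2.22, 2.79, 2.79, 3.14, 3.14, 3.14].

## Interface

Orientations are given as a unit quaternion [x, y, z, w].
In Python, from workcell import manip gives the robot as it stands.
- The arm moves only by the shell command python3 -m pendant 'ROWS' [FORCE]. ROWS is JSON, a list of rows, each a list of 7 numbers: the shift along the tool's x, y, z in units of 50 mm (1.0 is 50 mm), then the turn, a rotation vector about the tool's x, y, z in units of 8 degrees (1.0 is 8 degrees), then the opening, from -1 (shut) to 1 (fully open), so that 0 is half open. In form: [[dx, dy, dz, ax, ay, az, jaw], ...]. A call has exactly 10 rows; each row is the pose to reach, as a shift and turn from the pose commanded when the call began, along the tool's axes at that moment; what a row does not reach only later rows make up. A row lasts 1/8 s, in which the tool goes at most 62.5 mm and 10.7 degrees, less where a joint would pass 70% of its speed; a pose out of reach is approached as far as the arm can. A call with a gripper value outside its range is refused whole. The fingers move at their own pace and stop on an object; FORCE is the grip in N (left out, the last holds). Time passes only in rows, so rows that repeat a pose let the fingers close, or fill a call up. It gives the time, the measured TCP pose, the force, the opening and the grip force at its end, in the units of the state.
- manip.get_obs(): the state, without advancing time (a new reading comes with each control period).
- manip.camera(name): name is "side" or "top"; returns (picture, depth): 384x512x3 uint8, red, green, blue; 384x512 float32, m along the optical axis (not along the pixel's ray), 0 where there is no reading.
- manip.get_calibration(name): a dict with "fx", "fy", "cx", "cy" (pixels), "xyz" and "orientation" of the camera in the world. Camera axes: x right, y up, looking along -z (the intrinsics and any distortion apply to the point x, -y, -z); pixel columns grow to the right and rows downward; lengths in m; the calibration is good to about 2 mm. A picture is of the moment at which its call begins. get_calibration takes no time and is no camera call.
- manip.hand_in(): hands the job in; it is judged then, once.
Trained networks look in the newest picture that a camera, given by its name, has taken for a name from the list of things; names that differ only in an ending like _2 or _b are one class to them, and where a whole thing is asked for, a point or a joint stands for the part that bears it (a point fixed in the world has none). Each returns a list of dicts, best first, with "p" (0 to 1); they miss things now and then, are a little off and sometimes report something else, mostly with a low value. They report only what shows in the picture. A call takes as long as a camera call.
- manip.find_in(thing, camera): "box" ([left, top, right, bottom] in pixels, round what is visible of it).
- manip.trace(thing, camera): "pixels" (384x512 bool, what is visible of it) and "box" ([left, top, right, bottom] in pixels, round what is visible of it).
- manip.tip_of(thing, camera): "pixel" ([column, row] in pixels: a listed point, or the origin of a listed thing).
The state is a dict: "clock": time; "joint_pos": joint angles; "joint_velocities": joint speeds; "tau": joint torques, N m; "position": TCP position; "ee_rot": TCP orientation; "ft_force": force on the tool from outside, world axes, zero at the start; "torque": the same for the moment, N m; "grip_width": opening from 0.0 (shut) to 1.0 (fully open); "grasp_force": force on a finger pad.
Only numpy, scipy, OpenCV 4.12 (cv2) and the standard library are available. Lean on these libraries where they do the work, as an engineer would, in place of code of your own. Each camera call takes 0.05 s, during which the arm holds its last target. There are 200 camera calls.

## Task

Make up two repair kits from the loose stock on the bench: in the three-bay tray put the squat bun foot in the bay at the end with the dark wooden pull, the castor in the middle bay and the wide tin in the bay at the other end; in the two-bay tray put the tapered foot in the bay at the pull end and the narrow tin in the other bay. Stand each piece flat on the floor of its bay, upright as it stood in the stock (the castor on its plate, the tapered foot on its wide end). Leave the tape measure, the hammer and the jar where they are.

Things in the scene. Friction and masses are not known exactly. Their poses are not given: they have to be found in the camera images.
- tray3: The longer plywood kit tray, fixed, three equal bays in a row: 250 mm long (x axis), 98 wide (y); rim and dividers 14 mm high, 4 thick. Bays 78 (x) by 90 mm (y) inside, floor 5 mm above the bench. Origin at bench level under the tray's centre. Bay centres at x = +82, 0 and -82 mm, y = 0. A dark wooden pull (40 mm wide, 12 high, sticking out 22 mm) on the end wall marks the +x end.
- tray2: The shorter plywood kit tray, fixed, two equal bays in a row: 168 mm long (x axis), 98 wide (y); rim and dividers 14 mm high, 4 thick. Bays 78 (x) by 90 mm (y) inside, floor 5 mm above the bench. Origin at bench level under the tray's centre. Bay centres at x = +41 and -41 mm, y = 0. A dark wooden pull (40 mm wide, 12 high, sticking out 22 mm) on the end wall marks the +x end.
- bun_foot: Squat turned wooden furniture foot (bun foot), 60 mm diameter, 45 mm high, straight-sided from 18 to 38 mm up, about 90 g. Stands upright at the start. Origin at the centre of its underside, z up.
- castor: Steel castor resting on its square 50 x 50 x 4 mm plate, black wheel on top (38 mm diameter, axle 37 mm up along y; does not turn), 56 mm high, about 120 g. Two steel fork cheeks, 28 mm over their flat outer faces across y, 22 mm long in x, reach from 9 to 43 mm up: grip across them, along y. Origin at the centre of the plate's underside, z up to the wheel.
- wide_tin: Wide closed steel tack tin, a plain cylinder 60 mm diameter, 46 mm high, about 180 g. Stands upright. Origin at the centre of its underside, z up.
- tapered_foot: Tapered wooden chair foot standing on its 50 mm wide end, narrowing upwards to a straight brass ferrule 28 mm in diameter that reaches from 44 to 72 mm up (72 mm high in all), about 80 g. Best gripped on the ferrule. Origin at the centre of its underside, z up.
- narrow_tin: Narrow closed steel tack tin, a plain cylinder 40 mm diameter, 60 mm high, about 130 g. Stands upright. Origin at the centre of its underside, z up.
- tape: Bystander: round yellow tape measure lying flat among the stock, 58 mm diameter, 24 mm high. Origin at the centre of its underside, z up.
- hammer: Bystander: hammer lying on the bench beyond the stock. Its handle lies along its x axis.
- jar: Bystander: amber glass jar with a dark steel cap, 60 mm diameter, 70 mm high, standing beyond the stock. Origin at the centre of its underside, z up.

How it is judged:
At the end, for the whole second after the job is handed in: Every piece stands in its named bay: centre within 32 mm along and 38 mm across the tray of the bay's centre, underside at most 3.5 mm above the bay floor, upright within 0.1 rad, at rest (x of bun_foot in the frame of tray3 between 0.05 and 0.114 m and y of bun_foot in the frame of tray3 between -0.038 and 0.038 m and z of bun_foot in the frame of tray3 between 0.001 and 0.0085 m and angle between each of bun_foot, castor, wide_tin, tapered_foot, narrow_tin's own z axis and vertical below 0.1 rad and linear speed of each of bun_foot, castor, wide_tin, tapered_foot, narrow_tin below 0.02 m/s and angular speed of each of bun_foot, castor, wide_tin, tapered_foot, narrow_tin below 0.2 rad/s and x of castor in the frame of tray3 between -0.032 and 0.032 m and y of castor in the frame of tray3 between -0.038 and 0.038 m and z of castor in the frame of tray3 between 0.001 and 0.0085 m and x of wide_tin in the frame of tray3 between -0.114 and -0.05 m and y of wide_tin in the frame of tray3 between -0.038 and 0.038 m and z of wide_tin in the frame of tray3 between 0.001 and 0.0085 m and x of tapered_foot in the frame of tray2 between 0.009 and 0.073 m and y of tapered_foot in the frame of tray2 between -0.038 and 0.038 m and z of tapered_foot in the frame of tray2 between 0.001 and 0.0085 m and x of narrow_tin in the frame of tray2 between -0.073 and -0.009 m and y of narrow_tin in the frame of tray2 between -0.038 and 0.038 m and z of narrow_tin in the frame of tray2 between 0.001 and 0.0085 m); the robot touches nothing.
It fails at once if the tape is pushed aside (more than 20 mm) or tipped (distance of tape from where it was at the start of the episode above 0.02 m or angle between tape's own z axis and vertical above 0.35 rad).
It fails at once if the hammer is pushed aside (more than 20 mm) (distance of hammer from where it was at the start of the episode above 0.02 m).
It fails at once if the jar is pushed aside (more than 20 mm) or tipped (distance of jar from where it was at the start of the episode above 0.02 m or angle between jar's own z axis and vertical above 0.35 rad).
It also fails if it takes over 136 s, if anything falls off the work surface, if the arm or the gripper's body presses on something with over 40 N, if the wrist force passes 120 N, or if a joint passes its speed limit or range.

## Working session

There is one attempt and no reset: what is moved stays moved. The work goes in short steps, Python scripts to look and compute and a shell command to move; the robot and the scene stay as the last step left them, time stands still between calls to the robot, and variables do not carry over. Pictures are saved under pics/ and viewed, at most 14 in all, crops included, and the job is handed in when it is done.

```bash
mkdir -p pics; cat > h.py <<'E'
import numpy as np,cv2
from scipy.spatial.transform import Rotation as R
from workcell import manip
def cloud(cam,depth):
    c=manip.get_calibration(cam);v,u=np.mgrid[:384,:512]
    d=depth;P=np.stack([(u-c['cx'])/c['fx']*d,-(v-c['cy'])/c['fy']*d,-d],-1)
    return P@R.from_quat(c['orientation']).as_matrix().T+np.array(c['xyz'])
E
python3 - <<'E'
from h import *
for n in('top','side'):
    im,d=manip.camera(n);cv2.imwrite(f'pics/{n}0.png',im[:,:,::-1]);np.save(n+'d.npy',d)
    c=manip.get_calibration(n);print({k:c[k] for k in c})
    P=cloud(n,d)
    for t in'tray3 tray2 bun_foot castor wide_tin tapered_foot narrow_tin tape hammer jar'.split():
        for r in manip.trace(t,n)[:2]:
            m=r['pixels']&(d>0);Q=P[m];
            if len(Q)==0: continue
            zt=np.percentile(Q[:,2],95);T=Q[Q[:,2]>zt-.006]
            rc=cv2.minAreaRect((Q[:,:2]*1000).astype('f4'))
            print(n,t,round(r['p'],2),np.round(r['box']),'ztop',zt.round(3),'topmid',((T.min(0)+T.max(0))/2).round(3)[:2],'rect',np.round(rc[0]),np.round(rc[1]),round(rc[2]))
o=manip.get_obs();print(o['position'],o['ee_rot'],R.from_quat(o['ee_rot']).as_matrix().round(3))
E
```

```text
{'fx': 387.49964676343774, 'fy': 387.49964676343774, 'cx': 253.311941029134, 'cy': 191.9855026628014, 'xyz': array([ 0.51832176, -0.00350321,  1.08764436]), 'orientation': array([ 0.03014627, -0.02808957, -0.7041013 ,  0.70890305])}
top tray3 0.73 [128. 175. 173. 280.] ztop 0.016 topmid [0.508 0.287] rect [509. 289.] [106. 280.] 89
top tray3 0.7 [336. 207. 384. 278.] ztop 0.016 topmid [ 0.472 -0.294] rect [ 470. -301.] [191. 106.] 13
top tray2 0.73 [128. 175. 173. 280.] ztop 0.016 topmid [0.508 0.287] rect [509. 289.] [106. 280.] 89
top tray2 0.7 [336. 207. 384. 278.] ztop 0.016 topmid [ 0.472 -0.294] rect [ 470. -301.] [191. 106.] 13
top bun_foot 0.77 [263. 160. 287. 180.] ztop 0.049 topmid [ 0.667 -0.059] rect [668. -61.] [59. 63.] 16
top castor 0.87 [218. 235. 234. 255.] ztop 0.057 topmid [0.462 0.07 ] rect [461.  71.] [47. 48.] 1
top wide_tin 0.74 [262. 233. 285. 256.] ztop 0.051 topmid [ 0.463 -0.051] rect [463. -51.] [53. 59.] 0
top wide_tin 0.33 [189. 129. 211. 156.] ztop 0.074 topmid [0.739 0.152] rect [737. 159.] [72. 56.] 83
top tapered_foot 0.66 [225. 200. 238. 218.] ztop 
[... 1820 characters left out ...]
] [112.  50.] 90
side narrow_tin 0.89 [262. 175. 281. 199.] ztop 0.063 topmid [ 0.564 -0.014] rect [565. -46.] [ 42. 195.] 4
side narrow_tin 0.33 [205. 200. 231. 219.] ztop 0.028 topmid [0.682 0.05 ] rect [691.  48.] [57. 79.] 66
side tape 0.86 [204. 202. 230. 219.] ztop 0.028 topmid [0.681 0.053] rect [681.  55.] [52. 55.] 56
side hammer 0.6 [176. 154. 221. 202.] ztop 0.029 topmid [ 0.764 -0.107] rect [ 778. -127.] [ 89. 307.] 6
side jar 0.7 [174. 205. 198. 242.] ztop 0.072 topmid [0.737 0.159] rect [735. 160.] [53. 53.] 81
[0.23806979 0.57789915 0.24534729] [1.94155452e-01 9.80970774e-01 4.17752157e-05 3.37900910e-06] [[-0.925  0.381  0.   ]
 [ 0.381  0.925  0.   ]
 [ 0.     0.    -1.   ]]
```

```bash
python3 - <<'E'
from h import *
t=cv2.imread('pics/top0.png')[110:300,110:400];cv2.imwrite('pics/top0c.png',cv2.resize(t,None,fx=2.75,fy=2.75))
s=cv2.imread('pics/side0.png')[140:330,160:360];cv2.imwrite('pics/side0c.png',cv2.resize(s,None,fx=3,fy=3))
E
```

```text
(no output)
```

View pics/top0c.png

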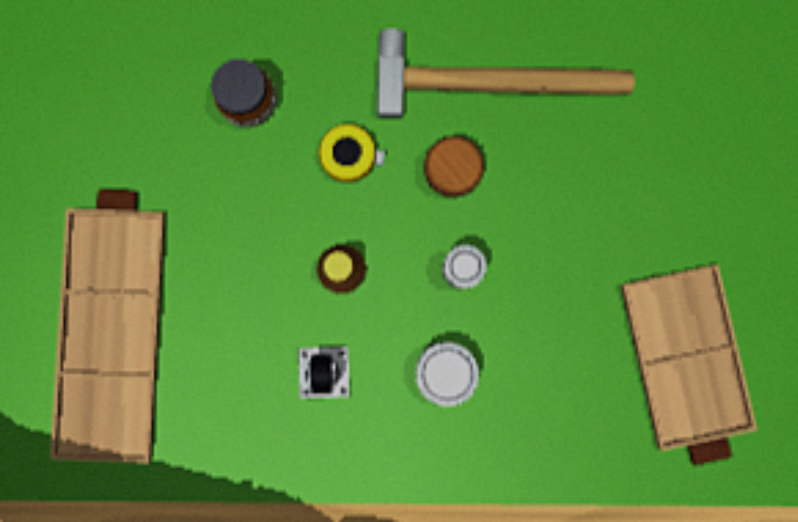

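View pics/side0c.png

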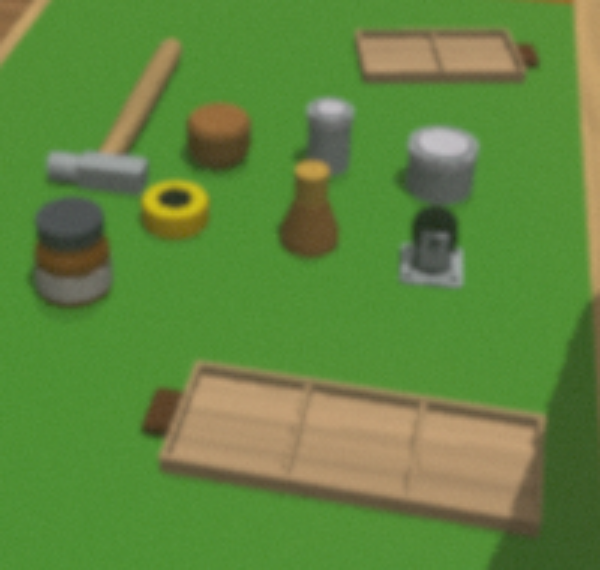

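The top crop shows tray3 at left (corners ≈(68,210), (163,212), (150,460), (55,458)) with its pull at the far end. Tray2 is at right with its pull at the near end (710,452). The castor wheel at (320,372) lies along world x, so its axle is along y. The side crop agrees on the stock: bun foot, two tins, tapered foot, castor and tape are all upright.

```bash
python3 - <<'E'
from h import *
c=manip.get_calibration('top');M=R.from_quat(c['orientation']).as_matrix()
def ray(u,v,z):
    r=M@np.array([(u-c['cx'])/c['fx'],-(v-c['cy'])/c['fy'],-1]);o=np.array(c['xyz']);return (o+r*(z-o[2])/r[2])[:2]
f=lambda p:ray(p[0]/2.75+110,p[1]/2.75+110,.014)
for n,q,L,bays in(('tray3',[(68,210),(163,212),(150,460),(55,458)],.25,(.082,0,-.082)),('tray2',[(755,429),(660,448),(624,285),(716,265)],.168,(.041,-.041))):
    A=np.array([f(p) for p in q]);ctr=A.mean(0);x=(A[0]+A[1]-A[2]-A[3])/2;print(n,ctr.round(3),np.linalg.norm(x).round(3),np.degrees(np.arctan2(x[1],x[0])).round(1))
    x/=np.linalg.norm(x);print([(ctr+b*x).round(3) for b in bays])
d=np.load('topd.npy');P=cloud('top',d)
im=cv2.imread('pics/top0.png')
# castor plate: points with z ~ plate
r=manip.trace('castor','top')[0]['pixels'];Q=P[r&(d>0)];pl=Q[(Q[:,2]<.015)&(Q[:,2]>-.005)];print(cv2.minAreaRect((Q[:,:2]*1000).astype('f4')),cv2.minAreaRect((pl[:,:2]*1000).astype('f4')))
E
python3 -m pendant '[[0,0,0,0,0,-1,0.9],[0,0,0,0,0,-2,0.9],[0,0,0,0,0,-2.8,0.9],[0,0,0,0,0,-2.8,0.9],[0,0,0,0,0,-2.8,0.9],[0,0,0,0,0,-2.8,0.9],[0,0,0,0,0,-2.8,0.9],[0,0,0,0,0,-2.8,0.9],[0,0,0,0,0,-2.8,0.9],[0,0,0,0,0,-2.8,0.9]]' 40
```

```text
tray3 [0.496 0.285] 0.248 -1.4
[array([0.578, 0.283]), array([0.496, 0.285]), array([0.414, 0.287])]
tray2 [ 0.478 -0.296] 0.166 -167.9
[array([ 0.438, -0.304]), array([ 0.518, -0.287])]
((461.1399230957031, 70.54315948486328), (47.07778549194336, 47.63793182373047), 0.5102446675300598) ((461.1399230957031, 70.54315948486328), (47.07778549194336, 47.63793182373047), 0.5102446675300598)
clock: 2.4
position: [0.2381, 0.5779, 0.2454]
ee_rot: [-0.0, 1.0, 0.0, 0.0]
ft_force: [-0.4, 0.3, 0.7]
grip_width: 0.952
grasp_force: 0.0
```

```bash
python3 -m pendant '[[-4.46,-10.14,1.9,0,0,0,0.4],[-4.46,-10.14,1.9,0,0,0,0.4],[-4.46,-10.14,1.9,0,0,0,0.4],[-4.46,-10.14,1.9,0,0,0,0.4],[-4.46,-10.14,1.9,0,0,0,0.4],[-4.46,-10.14,1.9,0,0,0,0.4],[-4.46,-10.14,1.9,0,0,0,0.4],[-4.46,-10.14,1.9,0,0,0,0.4],[-4.46,-10.14,1.9,0,0,0,0.4],[-4.46,-10.14,1.9,0,0,0,0.4]]' 40
```

```text
clock: 3.65
position: [0.462, 0.0663, 0.1499]
ee_rot: [0.004, 1.0, -0.001, -0.0]
ft_force: [-0.5, 0.6, 0.6]
grip_width: 0.699
grasp_force: 0.0
```

```bash
python3 - <<'E'
from h import *
im,d=manip.camera('side');s=im[130:270,220:380,::-1];cv2.imwrite('pics/s1.png',cv2.resize(s,None,fx=4,fy=4))
o=manip.get_obs();print(o['position'],o['joint_pos'])
E
```

```text
[0.46146422 0.06905733 0.15012404] [-0.55487843  0.0563509   0.31950216  1.99963041 -0.01982438  1.08887572
  1.34007554]
```

View pics/s1.png

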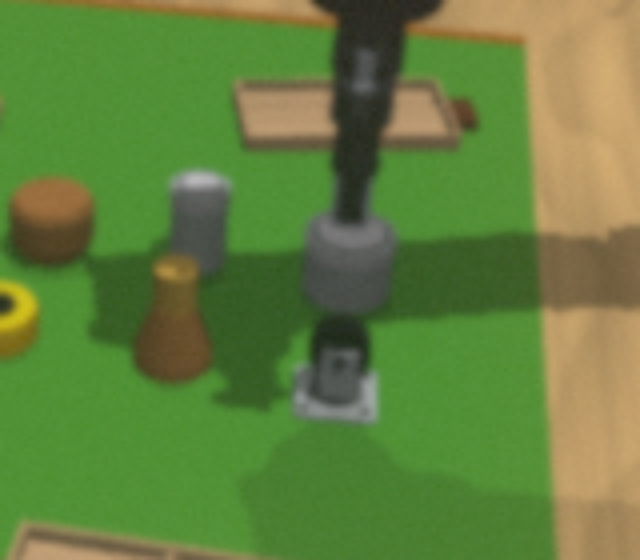

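The gripper hangs in line above the castor (castor at crop (340,370)), so I'll go down and grip.

```bash
python3 -m pendant '[[0,0,1,0,0,0,0.4],[0,0,1.6,0,0,0,0.4],[0,0,2.1,0,0,0,0.4],[0,0,2.5,0,0,0,0.4],[0,0,2.5,0,0,0,0.4],[0,0,2.5,0,0,0,-0.8],[0,0,2.5,0,0,0,-0.8],[0,0,2.5,0,0,0,-0.8],[0,0,2.5,0,0,0,-0.8],[0,0,2.5,0,0,0,-0.8]]' 40
python3 -m pendant '[[0,0,0,0,0,0,-0.8],[0,0,0,0,0,0,-0.8],[0,0,0,0,0,0,-0.8],[0,0,-0.6,0,0,0,-0.8],[0,0,-1.2,0,0,0,-0.8],[0,0,-1.8,0,0,0,-0.8],[0,0,-2.4,0,0,0,-0.8],[0,0,-2.4,0,0,0,-0.8],[0,0,-2.4,0,0,0,-0.8],[0,0,-2.4,0,0,0,-0.8]]' 40
```

```text
clock: 4.95
position: [0.4619, 0.0716, 0.0265]
ee_rot: [-0.0, 1.0, 0.001, 0.001]
ft_force: [-2.0, 0.7, 7.0]
grip_width: 0.323
grasp_force: 39.5
clock: 6.2
position: [0.4606, 0.0708, 0.1444]
ee_rot: [-0.0, 1.0, -0.0, -0.001]
ft_force: [0.1, -0.1, -0.9]
grip_width: 0.327
grasp_force: 39.4
```

```bash
python3 -m pendant '[[-0.7,1,0,0,0,0,-0.8],[-0.7,2,0,0,0,0,-0.8],[-0.7,3,0,0,0,0,-0.8],[-0.7,4,0,0,0,0,-0.8],[-0.7,4.28,0,0,0,0,-0.8],[-0.7,4.28,0.2,0,0,0,-0.8],[-0.7,4.28,0.9,0,0,0,-0.8],[-0.7,4.28,1.5,0,0,0,-0.8],[-0.7,4.28,2.0,0,0,0,-0.8],[-0.7,4.28,2.27,0,0,0,-0.8]]' 40
python3 -m pendant '[[0,0,0,0,0,0,-0.8],[0,0,0,0,0,0,-0.8],[0,0,0,0,0,0,-0.8],[0,0,0,0,0,0,0.1],[0,0,0,0,0,0,0.1],[0,0,0,0,0,0,0.1],[0,0,0,0,0,0,0.1],[0,0,-0.8,0,0,0,0.1],[0,0,-1.6,0,0,0,0.1],[0,0,-2.4,0,0,0,0.8]]' 40
```

```text
clock: 7.45
position: [0.4959, 0.2822, 0.0303]
ee_rot: [0.001, 1.0, -0.001, -0.001]
ft_force: [-8.1, -10.0, 41.7]
grip_width: 0.324
grasp_force: 36.6
clock: 8.7
position: [0.496, 0.2849, 0.1531]
ee_rot: [-0.0, 1.0, 0.0, 0.0]
ft_force: [0.5, -0.9, 0.3]
grip_width: 0.747
grasp_force: 0.0
```

```bash
python3 -m pendant '[[0.66,-6.72,0,0,0,0,0.85],[0.66,-6.72,0,0,0,0,0.85],[0.66,-6.72,0,0,0,0,0.85],[0.66,-6.72,0,0,0,0,0.85],[0.66,-6.72,0,0,0,0,0.85],[0.66,-6.72,0,0,0,0,0.85],[0.66,-6.72,0,0,0,0,0.85],[0.66,-6.72,0,0,0,0,0.85],[0.66,-6.72,0,0,0,0,0.85],[0.66,-6.72,0,0,0,0,0.85]]' 40
python3 - <<'E'
from h import *
im,d=manip.camera('side');s=im[150:340,190:360,::-1];cv2.imwrite('pics/s2.png',cv2.resize(s,None,fx=3,fy=3))
o=manip.get_obs();print(o['position'])
E
```

```text
clock: 9.95
position: [0.4633, -0.0502, 0.1517]
ee_rot: [-0.001, 1.0, 0.0, -0.0]
ft_force: [-0.2, -0.4, 0.2]
grip_width: 0.924
grasp_force: 0.0
[ 0.46326862 -0.05040042  0.15175576]
```

View pics/s2.png

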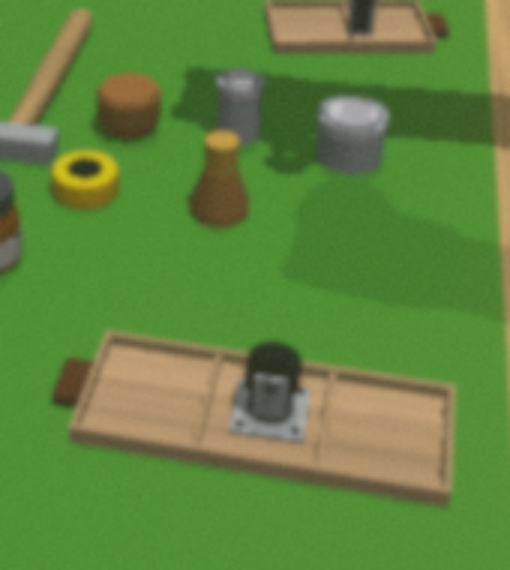

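The castor stands flat in the middle bay, plate around crop (270,410). Wide tin next.

```bash
python3 -m pendant '[[0,0,1,0,0,0,0.85],[0,0,1.6,0,0,0,0.85],[0,0,2.1,0,0,0,0.85],[0,0,2.4,0,0,0,0.85],[0,0,2.4,0,0,0,0.85],[0,0,2.4,0,0,0,-0.1],[0,0,2.4,0,0,0,-0.1],[0,0,2.4,0,0,0,-0.1],[0,0,2.4,0,0,0,-0.1],[0,0,2.4,0,0,0,-0.1]]' 50
python3 -m pendant '[[0,0,0,0,0,0,-0.1],[0,0,0,0,0,0,-0.1],[0,0,0,0,0,0,-0.1],[0,0,-0.6,0,0,0,-0.1],[0,0,-1.2,0,0,0,-0.1],[0,0,-1.8,0,0,0,-0.1],[0,0,-2.4,0,0,0,-0.1],[0,0,-2.4,0,0,0,-0.1],[0,0,-2.4,0,0,0,-0.1],[0,0,-2.4,0,0,0,-0.1]]' 50
```

```text
clock: 11.25
position: [0.464, -0.051, 0.0331]
ee_rot: [-0.0, 1.0, 0.0, 0.001]
ft_force: [-1.9, 0.8, 5.9]
grip_width: 0.685
grasp_force: 53.1
clock: 12.5
position: [0.4625, -0.0511, 0.1509]
ee_rot: [-0.0, 1.0, -0.0, -0.001]
ft_force: [0.5, -0.6, -2.4]
grip_width: 0.685
grasp_force: 54.6
```

```bash
python3 -m pendant '[[0,1,0,0,0,0,-0.1],[0.2,2,0,0,0,0,-0.1],[0.4,3,0,0,0,0,-0.1],[0.6,4,0,0,0,0,-0.1],[0.8,5,0,0,0,0,-0.1],[0.98,6,0,0,0,0,-0.1],[0.98,6.76,0,0,0,0,-0.1],[0.98,6.76,0,0,0,0,-0.1],[0.98,6.76,0.6,0,0,0,-0.1],[0.98,6.76,1.2,0,0,0,-0.1]]' 50
python3 -m pendant '[[0,0,0.4,0,0,0,-0.1],[0,0,0.75,0,0,0,-0.1],[0,0,0.92,0,0,0,-0.1],[0,0,1.02,0,0,0,-0.1],[0,0,1.06,0,0,0,-0.1],[0,0,1.08,0,0,0,-0.1],[0,0,1.08,0,0,0,-0.1],[0,0,1.08,0,0,0,0.75],[0,0,1.08,0,0,0,0.75],[0,0,1.08,0,0,0,0.75]]' 50
python3 -m pendant '[[0,0,0,0,0,0,0.75],[0,0,-0.8,0,0,0,0.75],[0,0,-1.6,0,0,0,0.75],[0,0,-2.3,0,0,0,0.8],[0,0,-2.3,0,0,0,0.8],[0,0,-2.3,0,0,0,0.8],[0,0,-2.3,0,0,0,0.8],[0,0,-2.3,0,0,0,0.8],[0,0,-2.3,0,0,0,0.8],[0,0,-2.3,0,0,0,0.8]]' 50
python3 - <<'E'
from h import *
manip.camera('side')
o=manip.get_obs();print(o['position'],o['grip_width'])
E
```

```text
clock: 13.75
position: [0.4142, 0.2857, 0.0906]
ee_rot: [0.0, 1.0, -0.0, -0.0]
ft_force: [0.8, -0.4, -1.6]
grip_width: 0.687
grasp_force: 54.7
clock: 15.0
position: [0.4142, 0.287, 0.0379]
ee_rot: [-0.0, 1.0, 0.0, 0.0]
ft_force: [0.6, -0.4, 0.2]
grip_width: 0.877
grasp_force: 0.0
clock: 16.25
position: [0.4141, 0.2869, 0.1526]
ee_rot: [-0.0, 1.0, -0.0, -0.0]
ft_force: [-0.5, 0.7, 0.1]
grip_width: 0.903
grasp_force: 0.0
[0.41408722 0.28689987 0.15271226] 0.8976653402667053
```

```bash
python3 -m pendant '[[-5.06,-6.94,0,0,0,0,0.8],[-5.06,-6.94,0,0,0,0,0.8],[-5.06,-6.94,0,0,0,0,0.8],[-5.06,-6.94,0,0,0,0,0.8],[-5.06,-6.94,0,0,0,0,0.8],[-5.06,-6.94,0,0,0,0,0.8],[-5.06,-6.94,0,0,0,0,0.8],[-5.06,-6.94,0,0,0,0,0.8],[-5.06,-6.94,0.5,0,0,0,0.8],[-5.06,-6.94,1.0,0,0,0,0.8]]' 40
python3 - <<'E'
from h import *
im,d=manip.camera('side');s=im[130:330,160:360,::-1];cv2.imwrite('pics/s3.png',cv2.resize(s,None,fx=3,fy=3))
o=manip.get_obs();print(o['position'])
E
```

```text
clock: 17.55
position: [0.6671, -0.0591, 0.1022]
ee_rot: [-0.0, 1.0, 0.0, 0.0]
ft_force: [0.4, 0.3, 0.0]
grip_width: 0.9
grasp_force: 0.0
[ 0.66519747 -0.05874764  0.09825857]
```

View pics/s3.png

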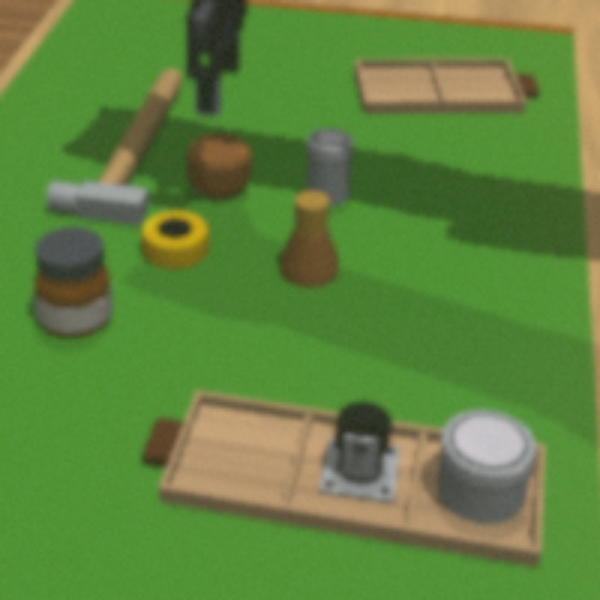

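The wide tin stands in the near bay at crop (487,465), and the gripper is over the bun foot at (220,165), clear of the tape.

```bash
python3 -m pendant '[[0,0,0.5,0,0,0,0.8],[0,0,1,0,0,0,0.8],[0,0,1.4,0,0,0,0.8],[0,0,1.52,0,0,0,0.8],[0,0,1.52,0,0,0,0.8],[0,0,1.52,0,0,0,-0.1],[0,0,1.52,0,0,0,-0.1],[0,0,1.52,0,0,0,-0.1],[0,0,1.52,0,0,0,-0.1],[0,0,1.52,0,0,0,-0.1]]' 45
python3 -m pendant '[[0,0,0,0,0,0,-0.1],[0,0,0,0,0,0,-0.1],[0,0,0,0,0,0,-0.1],[0,0,-0.6,0,0,0,-0.1],[0,0,-1.2,0,0,0,-0.1],[0,0,-1.8,0,0,0,-0.1],[0,0,-2.5,0,0,0,-0.1],[0,0,-2.5,0,0,0,-0.1],[0,0,-2.5,0,0,0,-0.1],[0,0,-2.5,0,0,0,-0.1]]' 45
```

```text
clock: 18.85
position: [0.6682, -0.06, 0.0283]
ee_rot: [-0.0, 1.0, 0.0, 0.001]
ft_force: [-0.5, 0.4, 5.8]
grip_width: 0.68
grasp_force: 48.9
clock: 20.1
position: [0.6665, -0.0599, 0.1504]
ee_rot: [-0.0, 1.0, 0.0, -0.001]
ft_force: [-0.7, -0.4, -2.1]
grip_width: 0.682
grasp_force: 48.8
```

```bash
python3 -m pendant '[[0.3,1,0,0,0,0,-0.1],[0.6,2,0,0,0,0,-0.1],[0.9,3,0,0,0,0,-0.1],[1.2,4,0,0,0,0,-0.1],[1.5,5,0,0,0,0,-0.1],[1.78,6,0,0,0,0,-0.1],[1.78,6.86,0,0,0,0,-0.1],[1.78,6.86,0,0,0,0,-0.1],[1.78,6.86,0.6,0,0,0,-0.1],[1.78,6.86,1.2,0,0,0,-0.1]]' 45
python3 -m pendant '[[0,0,0.4,0,0,0,-0.1],[0,0,0.8,0,0,0,-0.1],[0,0,1.02,0,0,0,-0.1],[0,0,1.12,0,0,0,-0.1],[0,0,1.16,0,0,0,-0.1],[0,0,1.18,0,0,0,-0.1],[0,0,1.18,0,0,0,-0.1],[0,0,1.18,0,0,0,0.7],[0,0,1.18,0,0,0,0.7],[0,0,1.18,0,0,0,0.7]]' 45
python3 -m pendant '[[0,0,0,0,0,0,0.7],[0,0,-0.8,0,0,0,0.7],[0,0,-1.6,0,0,0,0.7],[0,0,-2.4,0,0,0,0.4],[0,0,-2.4,0,0,0,0.4],[0,0,-2.4,0,0,0,0.4],[0,0,-2.4,0,0,0,0.4],[0,0,-2.4,0,0,0,0.4],[0,0,-2.4,0,0,0,0.4],[0,0,-2.4,0,0,0,0.4]]' 45
```

```text
clock: 21.35
position: [0.5782, 0.2818, 0.0905]
ee_rot: [0.0, 1.0, -0.0, -0.0]
ft_force: [-1.6, -0.3, -0.9]
grip_width: 0.681
grasp_force: 48.8
clock: 22.6
position: [0.5782, 0.283, 0.0329]
ee_rot: [-0.0, 1.0, 0.0, 0.0]
ft_force: [-0.2, 0.3, 0.2]
grip_width: 0.848
grasp_force: 0.0
clock: 23.85
position: [0.5781, 0.2829, 0.1526]
ee_rot: [-0.0, 1.0, -0.0, -0.0]
ft_force: [-0.3, -0.5, 1.3]
grip_width: 0.701
grasp_force: 0.0
```

```bash
python3 -m pendant '[[0.24,-7.02,0,0,0,0,0.5],[0.24,-7.02,0,0,0,0,0.5],[0.24,-7.02,0,0,0,0,0.5],[0.24,-7.02,0,0,0,0,0.5],[0.24,-7.02,0,0,0,0,0.5],[0.24,-7.02,0,0,0,0,0.5],[0.24,-7.02,0,0,0,0,0.5],[0.24,-7.02,0,0,0,0,0.5],[0.24,-7.02,0.5,0,0,0,0.5],[0.24,-7.02,1.0,0,0,0,0.5]]' 40
python3 - <<'E'
from h import *
im,d=manip.camera('side');s=im[130:330,160:360,::-1];cv2.imwrite('pics/s4.png',cv2.resize(s,None,fx=3,fy=3))
o=manip.get_obs();print(o['position'])
E
```

```text
clock: 25.1
position: [0.5667, -0.0658, 0.1023]
ee_rot: [-0.002, 1.0, 0.0, 0.0]
ft_force: [0.6, -0.0, -0.3]
grip_width: 0.748
grasp_force: 0.0
[ 0.56467652 -0.06563431  0.09881043]
```

View pics/s4.png

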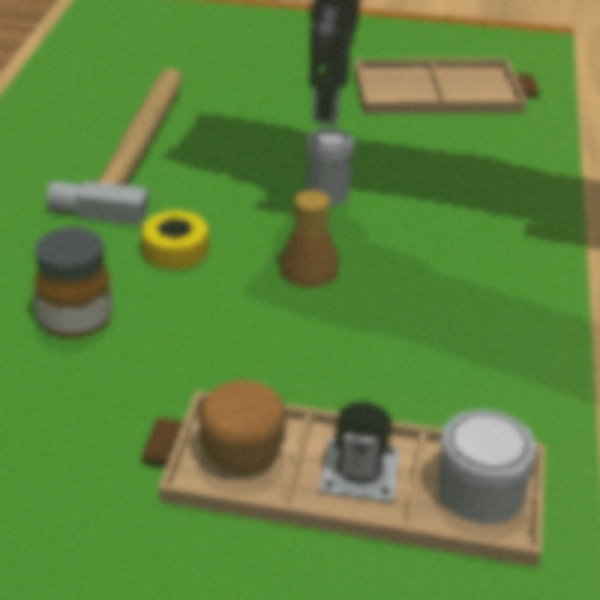

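Tray3 is done: bun foot at crop (242,425), castor and wide tin in their bays. The gripper is above the narrow tin at (330,160).

```bash
python3 -m pendant '[[0,0,0.4,0,0,0,0.5],[0,0,0.8,0,0,0,0.5],[0,0,1.1,0,0,0,0.5],[0,0,1.3,0,0,0,0.5],[0,0,1.3,0,0,0,0.5],[0,0,1.3,0,0,0,-0.5],[0,0,1.3,0,0,0,-0.5],[0,0,1.3,0,0,0,-0.5],[0,0,1.3,0,0,0,-0.5],[0,0,1.3,0,0,0,-0.5]]' 45
python3 -m pendant '[[0,0,0,0,0,0,-0.5],[0,0,0,0,0,0,-0.5],[0,0,0,0,0,0,-0.5],[0,0,-0.6,0,0,0,-0.5],[0,0,-1.2,0,0,0,-0.5],[0,0,-1.8,0,0,0,-0.5],[0,0,-2.4,0,0,0,-0.5],[0,0,-2.4,0,0,0,-0.5],[0,0,-2.4,0,0,0,-0.5],[0,0,-2.4,0,0,0,-0.5]]' 45
```

```text
clock: 26.4
position: [0.5669, -0.0682, 0.0387]
ee_rot: [-0.0, 1.0, 0.0, 0.001]
ft_force: [-0.9, 0.2, 6.2]
grip_width: 0.455
grasp_force: 45.4
clock: 27.65
position: [0.5654, -0.068, 0.1565]
ee_rot: [-0.0, 1.0, -0.0, -0.001]
ft_force: [0.1, -0.4, -1.9]
grip_width: 0.457
grasp_force: 45.6
```

```bash
python3 -m pendant '[[0.2,-1,0,0,0,0,-0.5],[0.4,-2,0,0,0,0,-0.5],[0.7,-3,0,0,0,0,-0.5],[0.96,-4,0,0,0,0,-0.5],[0.96,-4.38,0,0,0,0,-0.5],[0.96,-4.38,0,0,0,0,-0.5],[0.96,-4.38,0,0,0,0,-0.5],[0.96,-4.38,0.4,0,0,0,-0.5],[0.96,-4.38,0.8,0,0,0,-0.5],[0.96,-4.38,1.2,0,0,0,-0.5]]' 45
python3 -m pendant '[[0,0,0.4,0,0,0,-0.5],[0,0,0.75,0,0,0,-0.5],[0,0,0.92,0,0,0,-0.5],[0,0,1.02,0,0,0,-0.5],[0,0,1.06,0,0,0,-0.5],[0,0,1.08,0,0,0,-0.5],[0,0,1.08,0,0,0,-0.5],[0,0,1.08,0,0,0,0.3],[0,0,1.08,0,0,0,0.3],[0,0,1.08,0,0,0,0.3]]' 45
python3 -m pendant '[[0,0,0,0,0,0,0.3],[0,0,-0.8,0,0,0,0.3],[0,0,-1.6,0,0,0,0.3],[0,0,-2.4,0,0,0,0.3],[0,0,-2.4,0,0,0,0.3],[0,0,-2.4,0,0,0,0.3],[0,0,-2.4,0,0,0,0.3],[0,0,-2.4,0,0,0,0.3],[0,0,-2.4,0,0,0,0.3],[0,0,-2.4,0,0,0,0.3]]' 45
```

```text
clock: 28.9
position: [0.5187, -0.2855, 0.0968]
ee_rot: [-0.001, 1.0, 0.0, 0.0]
ft_force: [0.0, 0.7, -1.2]
grip_width: 0.454
grasp_force: 45.7
clock: 30.15
position: [0.5183, -0.2871, 0.0439]
ee_rot: [-0.0, 1.0, -0.0, 0.0]
ft_force: [-0.2, 1.4, -0.1]
grip_width: 0.649
grasp_force: 0.0
clock: 31.4
position: [0.5181, -0.2871, 0.1636]
ee_rot: [-0.0, 1.0, 0.0, -0.0]
ft_force: [0.0, -0.2, 0.6]
grip_width: 0.643
grasp_force: 0.0
```

```bash
python3 -m pendant '[[-0.94,6.84,0,0,0,0,0.3],[-0.94,6.84,0,0,0,0,0.3],[-0.94,6.84,0,0,0,0,0.3],[-0.94,6.84,0,0,0,0,0.3],[-0.94,6.84,0,0,0,0,0.3],[-0.94,6.84,0,0,0,0,0.3],[-0.94,6.84,0,0,0,0,0.3],[-0.94,6.84,0,0,0,0,0.3],[-0.94,6.84,0.5,0,0,0,0.3],[-0.94,6.84,1.0,0,0,0,0.3]]' 40
python3 - <<'E'
from h import *
im,d=manip.camera('side');s=im[130:270,220:360,::-1];cv2.imwrite('pics/s5.png',cv2.resize(s,None,fx=4,fy=4))
o=manip.get_obs();print(o['position'])
E
```

```text
clock: 32.65
position: [0.5654, 0.053, 0.1136]
ee_rot: [0.001, 1.0, -0.0, 0.001]
ft_force: [-0.6, 0.3, 0.3]
grip_width: 0.651
grasp_force: 0.0
[0.56343916 0.05280884 0.11004769]
```

View pics/s5.png

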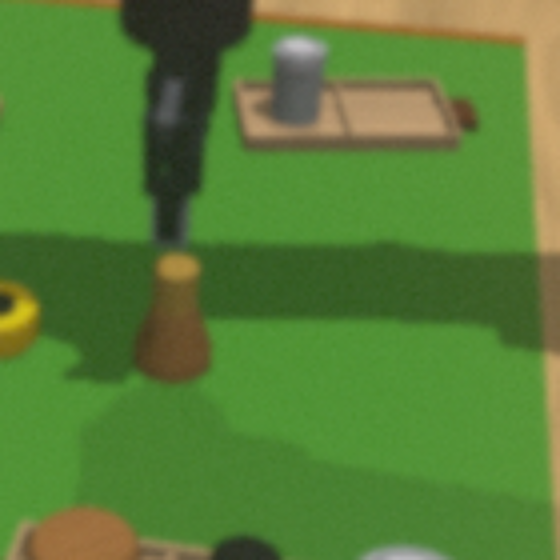

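The narrow tin stands in tray2's far bay, away from the pull (crop (300,85)), and the gripper is above the ferrule at (178,270).

```bash
python3 -m pendant '[[0,0,0.4,0,0,0,0.3],[0,0,0.8,0,0,0,0.3],[0,0,1.1,0,0,0,0.3],[0,0,1.2,0,0,0,0.3],[0,0,1.2,0,0,0,0.3],[0,0,1.2,0,0,0,-0.8],[0,0,1.2,0,0,0,-0.8],[0,0,1.2,0,0,0,-0.8],[0,0,1.2,0,0,0,-0.8],[0,0,1.2,0,0,0,-0.8]]' 40
python3 -m pendant '[[0,0,0,0,0,0,-0.8],[0,0,0,0,0,0,-0.8],[0,0,0,0,0,0,-0.8],[0,0,-0.6,0,0,0,-0.8],[0,0,-1.2,0,0,0,-0.8],[0,0,-1.8,0,0,0,-0.8],[0,0,-2.4,0,0,0,-0.8],[0,0,-2.4,0,0,0,-0.8],[0,0,-2.4,0,0,0,-0.8],[0,0,-2.4,0,0,0,-0.8]]' 40
```

```text
clock: 33.95
position: [0.5657, 0.055, 0.0546]
ee_rot: [-0.0, 1.0, 0.0, 0.001]
ft_force: [-1.3, -1.1, 6.3]
grip_width: 0.318
grasp_force: 39.8
clock: 35.2
position: [0.5645, 0.0549, 0.1726]
ee_rot: [-0.0, 1.0, -0.0, -0.001]
ft_force: [0.4, 0.4, -0.0]
grip_width: 0.313
grasp_force: 39.4
```

```bash
python3 -m pendant '[[0.35,-1,0,0,0,0,-0.8],[0.7,-2,0,0,0,0,-0.8],[1.05,-3,0,0,0,0,-0.8],[1.4,-4,0,0,0,0,-0.8],[1.75,-5,0,0,0,0,-0.8],[2.1,-6,0,0,0,0,-0.8],[2.54,-7,0,0,0,0,-0.8],[2.54,-7.18,0,0,0,0,-0.8],[2.54,-7.18,0.4,0,0,0,-0.8],[2.54,-7.18,1.0,0,0,0,-0.8]]' 40
python3 -m pendant '[[0,0,0.5,0,0,0,-0.8],[0,0,0.9,0,0,0,-0.8],[0,0,1.12,0,0,0,-0.8],[0,0,1.22,0,0,0,-0.8],[0,0,1.26,0,0,0,-0.8],[0,0,1.28,0,0,0,-0.8],[0,0,1.28,0,0,0,-0.8],[0,0,1.28,0,0,0,0],[0,0,1.28,0,0,0,0],[0,0,1.28,0,0,0,0]]' 40
python3 -m pendant '[[0,0,0,0,0,0,0],[0,0,-0.8,0,0,0,0],[0,0,-1.6,0,0,0,0],[0,0,-2.4,0,0,0,0],[0,3,-2.4,0,0,0,0],[0,4,-2.4,0,0,0,0],[-1,5,-2.4,0,0,0,0],[-1,6,-2.4,0,0,0,0],[-1,6,-2.4,0,0,0,0],[-1,6,-2.4,0,0,0,0]]' 40
python3 - <<'E'
from h import *
for n in('side','top'):
    im,d=manip.camera(n);P=cloud(n,d)
    s=im[130:330,160:360] if n=='side' else im[110:300,110:400]
    cv2.imwrite(f'pics/{n}6.png',cv2.resize(s[:,:,::-1],None,fx=2.75,fy=2.75))
    for t in'bun_foot castor wide_tin tapered_foot narrow_tin tape hammer jar'.split():
        for r in manip.trace(t,n)[:1]:
            Q=P[r['pixels']&(d>0)];zt=np.percentile(Q[:,2],95);T=Q[Q[:,2]>zt-.006]
            print(n,t,round(r['p'],2),zt.round(3),((T.min(0)+T.max(0))/2).round(3)[:2])
E
```

```text
clock: 36.45
position: [0.4389, -0.3037, 0.1231]
ee_rot: [-0.0, 1.0, 0.0, 0.0]
ft_force: [0.8, 0.2, -1.4]
grip_width: 0.317
grasp_force: 39.4
clock: 37.7
position: [0.4383, -0.3041, 0.0599]
ee_rot: [-0.0, 1.0, 0.0, 0.0]
ft_force: [0.5, -0.7, -0.4]
grip_width: 0.498
grasp_force: 0.0
clock: 38.95
position: [0.4886, 0.0006, 0.1796]
ee_rot: [-0.004, 1.0, 0.0, -0.0]
ft_force: [-0.0, -1.1, -0.1]
grip_width: 0.498
grasp_force: 0.0
side bun_foot 0.65 0.052 [0.577 0.287]
side castor 0.78 0.061 [0.493 0.287]
side wide_tin 0.63 0.054 [0.412 0.289]
side tapered_foot 0.65 0.079 [ 0.437 -0.299]
side narrow_tin 0.62 0.068 [ 0.528 -0.277]
side tape 0.7 0.028 [0.681 0.052]
side hammer 0.73 0.029 [ 0.764 -0.106]
side jar 0.69 0.072 [0.738 0.156]
top bun_foot 0.72 0.054 [0.578 0.281]
top castor 0.63 0.063 [0.495 0.283]
top wide_tin 0.94 0.056 [0.413 0.286]
top tapered_foot 0.64 0.08 [ 0.438 -0.304]
top narrow_tin 0.77 0.069 [ 0.518 -0.286]
top tape 0.74 0.028 [0.682 0.048]
top hammer 0.56 0.029 [ 0.765 -0.111]
top jar 0.76 0.074 [0.739 0.152]
```

View pics/side6.png

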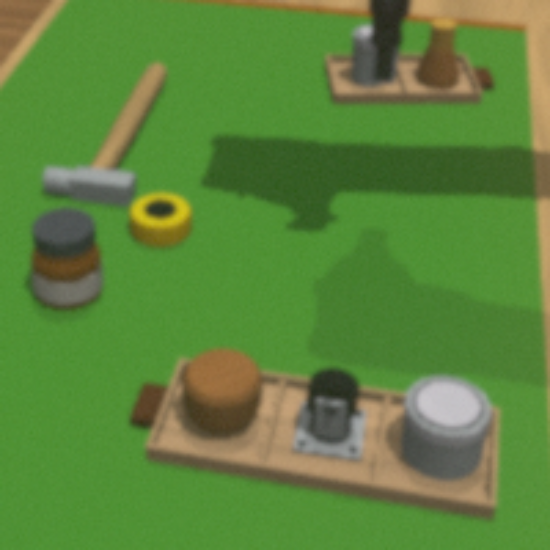

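View pics/top6.png

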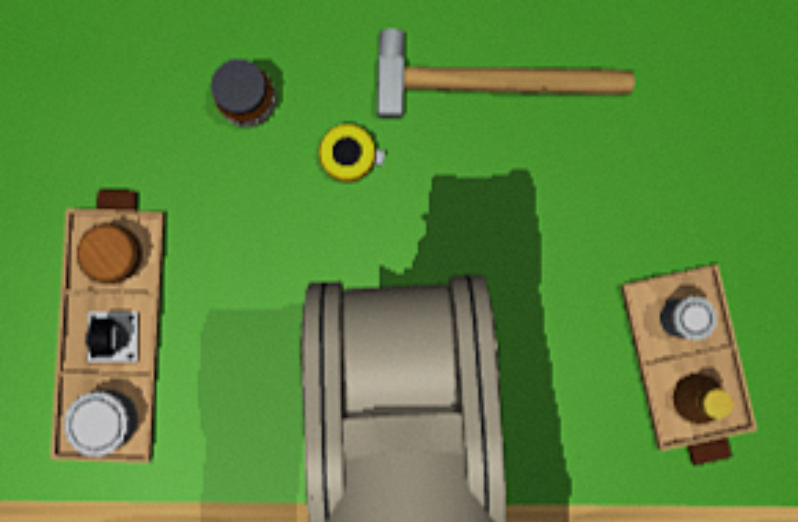

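The pictures show all five pieces upright in their named bays: tray3 at (108,252), (110,337) and (97,424), tray2 at (692,318) and (703,400) in the top crop. The bystanders haven't moved and the gripper is clear, so I'm handing in.

```bash
python3 -c "
from workcell import manip
print(manip.hand_in())"
```

```text
the job is handed in; nothing more can be done
None
```

I handed the job in at about 39 s: the last pictures show all five pieces upright in their named bays and the tape, hammer and jar where they were; no verdict came back.

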